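# Open a sample tote and roll it home into the tube counter

## Robot

A 6-joint arm with a two-finger parallel gripper is mounted at the origin on the work surface. World frame = base frame: x ahead of the robot, y to its left, z up, the work surface at z = 0. Lengths are in m, angles in degrees, forces in N, time in s.
With the tool pointing down it reaches from about 0.3 to 0.75 m from the base axis. Payload 8.5 kg.
Tool frame: the origin (TCP) lies on the centre line of the jaws, within the pads' length; the fingertips stand 19 mm ahead of it and the grasp point (between the pads) is the TCP (env.tcp_to_tips is the z of the fingertips in the tool frame, in m); z points along the fingers, y is the line along which they close (so a half turn about z gives the same grasp; the last joint's range is limited). The gripper opens to 85 mm and grips with 20 to 120 N. Pads are 22 mm wide; open, the fingers measure 114 mm over their backs; the gripper's body (76 mm by 85 mm) begins 54 mm behind the grasp point. The pads swing forward as they close: fully open they stand 13 mm farther back than shut.
Start: joints at [58.023, 21.807, 74.336, -0, 83.858, -12.336], TCP at [0.185, 0.518, 0.25] pointing down, gripper open.
Joint ranges: [-178.18, 178.18], [-50.72, 133.34], [12.68, 142.11], [-81.47, 261.47], [9.98, 163.14], [-165.26, 165.26]. Speed limits (degrees/s): [136.94, 136.94, 180, 180, 180, 180].

## Interface

Orientations are given as a 3x3 rotation matrix whose columns are the frame's x, y, z axes.
In Python, from rig import env gives the robot as it stands.
- The arm moves only by the tool servo_tool, never from a script. Its argument "steps" is a list of rows, each an object of numbers: "tx", "ty", "tz": the shift along the world's x, y, z in cm; "yaw": the turn about the world's z in degrees; "claw": the finger opening in cm, from 0 to 8.54. In form: [{"tx": .., "ty": .., "tz": .., "yaw": .., "claw": ..}, ...]. A call has 1 to 20 rows; each row shifts and turns the commanded pose from where the row before left it; what a row does not reach is not made up. A row lasts 1/10 s, in which the tool goes at most 50 mm and 8.59 degrees, less where a joint would pass 70% of its speed; a pose out of reach is approached as far as the arm can. A call with a gripper value outside its range is refused whole. The fingers move at their own pace and stop on an object; "newtons" is the grip in N (left out, the last holds). Time passes only in rows, so rows that do not move let the fingers close. It gives the time, the measured TCP pose, the force, the opening and the grip force at its end, in the units of the state.
- env.observe(): the state, without advancing time (a new reading comes with each control period).
- env.get_image(name): name is "scene" or "top" or "wrist"; returns (picture, depth): 384x512x3 uint8, red, green, blue; 384x512 float32, m along the optical axis (not along the pixel's ray), 0 where there is no reading.
- env.camera_model(name): a dict with "fovy" (degrees; the focal length in pixels is half the picture's height over the tangent of half this angle, whatever the lens; pixels are square), "cx", "cy" (the principal point, pixels), "T" (4x4, takes a point from camera to world coordinates). Camera axes: x right, y down, z forward; pixel columns grow to the right and rows downward; lengths in m; the calibration is good to about 2 mm. A picture is of the moment at which its call begins: read the wrist's pose just before it. camera_model takes no time and is no camera call; for the wrist camera it gives the pose at the moment of the call.
- env.close_job(): hands the job in; it is judged then, once.
The state is a dict: "time_s": time; "q": joint angles; "qvel": joint speeds; "joint_efforts": joint torques, N m; "position": TCP position; "tool_rot": TCP orientation; "ft_force": force on the tool from outside, world axes, zero at the start; "wrist_torque": the same for the moment, N m; "grip_width": finger opening in m; "gripper_force": force on a finger pad.
Only numpy, scipy, OpenCV 4.12 (cv2) and the standard library are available. Lean on these libraries where they do the work, as an engineer would, in place of code of your own. Each camera call takes 0.05 s, during which the arm holds its last target. There are 200 camera calls.

## Task

Take the loose lid off the sample tote by its knob and lower it into the empty steel tray so that it lies flat; then push the tote along the rollers under the bridge of the tube counter, until the spring catches have closed behind it and hold it against the sprung bumper when you let go. Do not ram the tote home by sheer force, do not lift or tip the tote, do not drop the lid, and leave the other things on the desk where they are.

Things in the scene. Friction and masses are not known exactly. Their poses are not given: they have to be found in the camera images.
- tote: White open plastic tote of sample tubes with red caps; 100 mm (its x, across the lane) x 130 (its y, along the lane) x 80 high, 0.4 to 0.8 kg, too wide to grip across. Origin: centre of its underside, which stands on the rollers. Caps end 10 mm below the rim. Its trailing end, to push on, is its +y face, 65 mm from the origin.
- lid: Loose white lid on the tote. Plate 106 x 136 mm (x, y), z 5 to 11 mm; a plug 84 x 114 mm, z 0 to 5, sits in the tote's mouth; black round knob at its centre, diameter 24 mm from z = 19 to 41 mm over a neck of diameter 18 from z = 11. Origin: centre of the plug's underside. 0.12 kg.
- tray: Empty shallow steel tray on the table for the lid, 138 x 168 mm outside (its x, y), 12 mm high with the lip, walls 4 mm, floor about 4 mm thick. Origin: centre of its underside. The lid fits in it only with its long side along the tray's y.
- lane: Fixed roller lane 580 mm long (its y), 16 free-turning steel rollers, tops 45 mm above the table; aluminium guides at x = +-53 mm (3 mm clear of the tote either side) up to z = 66 mm. Origin: centre of the lane at table level. Its -y direction leads into the bay; the tote starts near the +y end.
- bay: White housing of the tube counter over the -y end of the lane, axes parallel to the lane's; cheeks at x = +-76 to 84 mm up to z = 85. Origin: on the lane's centre line at table level. Inside is a stiff dark steel stop frame (side bars x = +-61 to 73 mm, z = 70 to 88) that was set somewhere within 40 mm either way along the lane: its setting is not given and is to be found by touch.
- bay_bridge (a point): Middle of the underside of the white reading bridge, fixed over the lane 145 mm above the table, 55 mm past the bay's origin; it is 30 mm thick along the lane, with a scanner head on it up to 210 mm (x +-45 mm, bay y -85 to -35 mm). The open tote passes under it, the lid's knob does not.
- bay_bumper (a point): Fixed mark on the bay: face of the relaxed rubber bumper if the stop frame were at mid setting (bay y = -59 mm, z = 88); really up to 40 mm either way. Bumper 56 mm wide, z 70 to 106 mm; its spring gives 4 N, growing to 13 N over 26 mm, then a hard stop.
- bay_catch (a point): Fixed mark on the bay, midway between the tips of the two spring catches if the frame were at mid setting (bay y = +65 mm, z = 79); off as much as the bumper. Tips at x = +-31 mm, pivots 45 mm upstream. They fold outward as the tote passes and snap in behind its +y end once the bumper is in about 14 mm; it settles with its +y face at the tips. Pushed less, it is not held.
- calculator: Bystander: black desk calculator, 80 x 140 x 18 mm. Origin: centre of its underside.
- stapler: Bystander: black and steel stapler, 130 x 36 x 46 mm, long along its x. Origin: centre of its underside.
- paper_roll: Bystander: upright roll of white paper, diameter 90, height 75 mm. Origin: centre of its underside.
- sanitizer: Bystander: clear bottle with white cap, diameter 60, height 150 mm. Origin: centre of its underside.
- jar: Bystander: glass jar, diameter 60, height 90 mm. Origin: centre of its underside.
- mug: Bystander: white mug, diameter 76, height 90 mm, handle towards its +y. Origin: centre of its underside.
- notebook: Bystander: paper notebook with red cover, 104 x 143 x 16 mm. Origin: centre of its underside.
Not all that is in view belongs to the job. What is shaped like the lid but red is not meant.

How it is judged:
By the outcome, as a careful person would: the job done as asked, in the order asked, and still so for the second after the job is handed in, with the robot touching nothing.
It also fails if it takes over 61 s, if anything falls off the work surface, if the arm or the gripper's body presses on something with over 40 N, if the wrist force passes 120 N, or if a joint passes its speed limit or range.

## Working session

There is one attempt and no reset: what is moved stays moved. The work goes in short steps, Python scripts to look and compute and a tool call to move; the robot and the scene stay as the last step left them, time stands still between calls to the robot, and variables do not carry over. Pictures are saved under pics/ and viewed, at most 10 in all, crops included, and the job is handed in when it is done.

Besides the shell and the picture viewer there is one more tool, called after ">>>" as a command line: name --argument value ..., lists and objects as JSON in quotes. servo_tool: Moves the arm, as the interface text tells. Its arguments: {"type":"object","properties":{"steps":{"type":"array"},"newtons":{"type":"number"}},"required":["steps"]}

```bash
mkdir -p pics; cat > h.py <<'E'
import numpy as np,cv2
from rig import env
def shot(n,f=None):
    im,d=env.get_image(n);m=env.camera_model(n)
    np.savez(f'/tmp/{f or n}.npz',im=im,d=d,T=m['T'],c=[m['fovy'],m['cx'],m['cy']])
    cv2.imwrite(f'pics/{f or n}.png',im[:,:,::-1])
def cloud(f):
    z=np.load(f'/tmp/{f}.npz');d=z['d'];h,w=d.shape
    fl=h/2/np.tan(np.radians(z['c'][0]/2));u,v=np.meshgrid(np.arange(w),np.arange(h))
    P=np.stack([(u-z['c'][1])/fl*d,(v-z['c'][2])/fl*d,d],-1)
    P=P@z['T'][:3,:3].T+z['T'][:3,3];P[d==0]=np.nan
    return z['im'],P
E
python3 - <<'E'
from h import *
shot('top');shot('scene')
a=cv2.imread('pics/top.png');print(env.observe()['tool_rot'],env.observe()['time_s'])
cv2.imwrite('pics/top_b.png',cv2.resize(a,(800,600)))
E
```

```text
[[-9.41815817e-01  3.36128678e-01 -6.91262938e-04]
 [ 3.36129276e-01  9.41815194e-01 -1.11846856e-03]
 [ 2.75092580e-04 -1.28574509e-03 -9.99999136e-01]] 0.1
```

View pics/top_b.png

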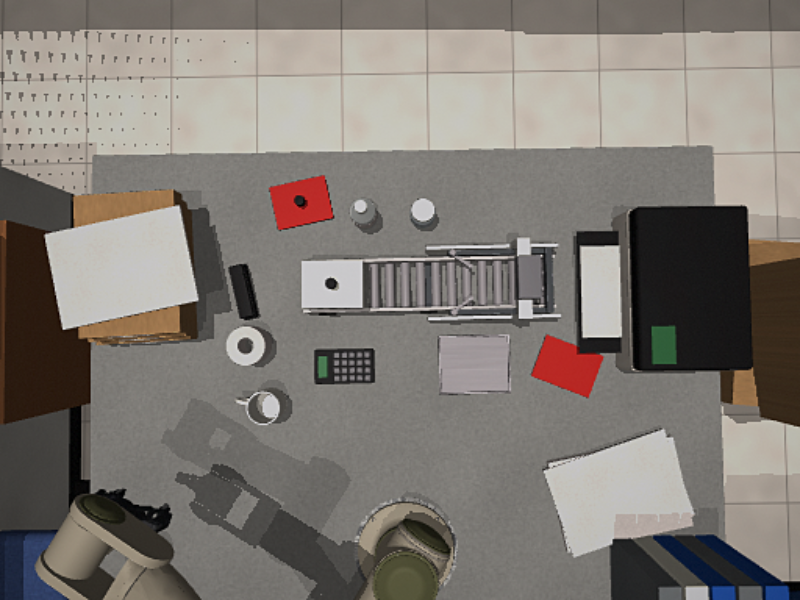

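View pics/scene.png

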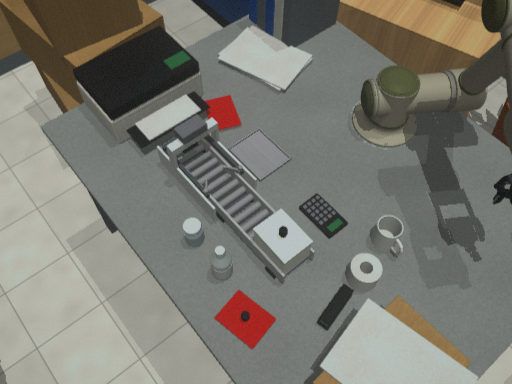

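The top view (800x600) shows two lid-shaped things: a white plate with a black knob at (331,284), on the tote on the rollers, and a red plate with a knob at (300,202), lying on the table. The white one fits the description. The steel tray is the grey rectangle at (474,364), and the bridge is at (524,278). I'll measure these and confirm in one crop.

```bash
python3 - <<'E'
from h import *
im,P=cloud('top')
s=512/800
def reg(x0,y0,x1,y1): return P[int(y0*s):int(y1*s)+1,int(x0*s):int(x1*s)+1].reshape(-1,3)
def rect(n,r,lo,hi):
    q=r[(r[:,2]>lo)&(r[:,2]<hi)]
    print(n,len(q),np.round(q.mean(0),4),np.round(np.median(q[:,2]),4),cv2.minAreaRect((q[:,:2]*1000).astype(np.float32)))
t=reg(285,240,375,330)
rect('knob',t,.155,.2);rect('lidplate',t,.12,.145)
rect('tray',reg(425,325,525,400),.002,.03);rect('traylip',reg(425,325,525,400),.008,.03)
rect('bridge',reg(505,225,560,330),.14,.185);rect('scan',reg(505,225,560,330),.19,.25)
rect('cheeks',reg(420,235,565,325),.08,.09)
rect('traf',reg(450,345,500,385),-.01,.03)
rect('guides',reg(300,240,450,330),.055,.07)
for n,b in dict(calc=(310,345,378,388),sanit=(345,190,380,232),jar=(405,190,440,230),paper=(530,330,605,400)).items(): rect(n,reg(*b),.008,.3)
a=cv2.imread('pics/top.png')[150:265,180:370]
cv2.imwrite('pics/crop1.png',cv2.resize(a,None,fx=4,fy=4,interpolation=cv2.INTER_CUBIC))
E
```

```text
knob 41 [0.6181 0.1539 0.1605] 0.1604 ((617.3037719726562, 154.2823944091797), (20.363964080810547, 20.695186614990234), 87.49425506591797)
lidplate 1142 [0.6184 0.1536 0.1302] 0.1302 ((619.6207275390625, 154.49322509765625), (131.57803344726562, 103.96676635742188), 89.17479705810547)
tray 1419 [ 0.4315 -0.1664  0.0057] 0.0049 ((433.61541748046875, -170.41595458984375), (237.6417236328125, 177.388671875), 89.21451568603516)
traylip 282 [ 0.4282 -0.1642  0.0109] 0.0101 ((439.2723388671875, -160.28359985351562), (193.7282257080078, 179.83152770996094), 83.31888580322266)
bridge 261 [ 0.6197 -0.2571  0.172 ] 0.1735 ((622.7883911132812, -257.193115234375), (170.5509033203125, 35.54737854003906), 0.0851236954331398)
scan 450 [ 0.6223 -0.263   0.2075] 0.2079 ((621.827880859375, -264.2196044921875), (90.2115249633789, 50.63731002807617), 0.05442396178841591)
cheeks 631 [ 0.6234 -0.1978  0.0853] 0.0854 ((621.150634765625, -205.3759765625), (167.8465576171875, 295.6343994140625), 0.3781208395957947)
traf 891 [ 0.4298 -0.17    0.0031] 0.0032 ((429.6260986328125, -170.6258544921875), (120.44255065917969, 96.712646484375), 89.27850341796875)
guides 392 [0.6142 0.0339 0.0639] 0.0641 ((619.23291015625, 58.27192687988281), (337.6860656738281, 158.62229919433594), 89.16082763671875)
calc 812 [0.4309 0.1416 0.0161] 0.016 ((428.39373779296875, 145.80288696289062), (148.0172119140625, 94.00711059570312), 85.78111267089844)
sanit 282 [0.7773 0.0855 0.0994] 0.1021 ((798.7229614257812, 94.60678100585938), (89.48572540283203, 68.50139617919922), 7.6641621589660645)
jar 252 [ 0.78   -0.0475  0.0774] 0.0865 ((790.79150390625, -46.04676055908203), (85.06645202636719, 57.945655822753906), 21.19751739501953)
paper 1328 [ 0.4355 -0.3928  0.0225] 0.0162 ((427.73614501953125, -382.90155029296875), (165.7617950439453, 161.96331787109375), 89.28091430664062)
```

View pics/crop1.png

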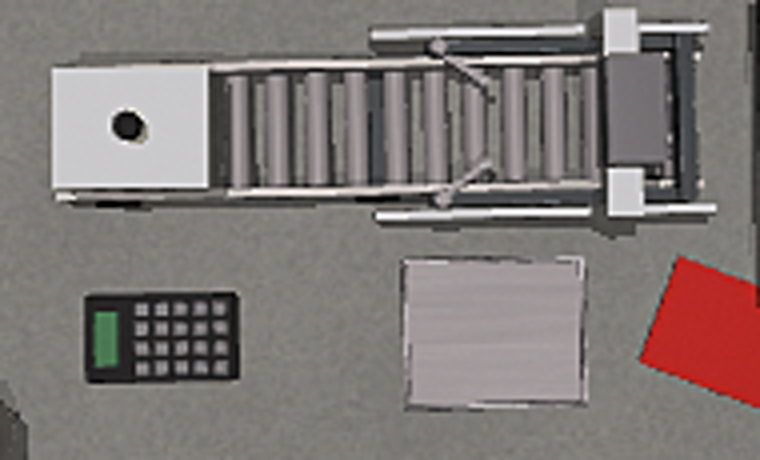

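The crop confirms it: the white lid with the black knob is at crop (128,126), on the tote. The empty grey tray is at (495,331), and the catch tips are visible at about (490,97) and (488,168). Moving above the knob.

>>> servo_tool --steps '[{"tx":2.7,"ty":-2.3,"yaw":1.2,"claw":6},{"tx":2.7,"ty":-2.3,"yaw":1.2,"claw":6},{"tx":2.7,"ty":-2.3,"yaw":1.2,"claw":6},{"tx":2.7,"ty":-2.3,"yaw":1.2,"claw":6},{"tx":2.7,"ty":-2.3,"yaw":1.2,"claw":6},{"tx":2.7,"ty":-2.3,"yaw":1.2,"claw":6},{"tx":2.7,"ty":-2.3,"yaw":1.2,"claw":6},{"tx":2.7,"ty":-2.3,"yaw":1.2,"claw":6},{"tx":2.7,"ty":-2.3,"yaw":1.2,"claw":6},{"tx":2.7,"ty":-2.3,"yaw":1.2,"claw":6},{"tx":2.7,"ty":-2.3,"yaw":1.2,"claw":6},{"tx":2.7,"ty":-2.3,"yaw":1.2,"claw":6},{"tx":2.7,"ty":-2.3,"yaw":1.2,"claw":6},{"tx":2.7,"ty":-2.3,"yaw":1.2,"claw":6},{"tx":2.7,"ty":-2.3,"yaw":1.2,"claw":6},{"tx":2.7,"ty":-1.9,"yaw":1.2,"claw":6},{"claw":6},{"claw":6},{"claw":6}]' --newtons 30

```text
invalid input at $.steps[0]: expected keys tx, ty, tz, yaw, claw
```

```bash
python3 - <<'E'
from h import *
o=env.observe();print(o['position'],o['tool_rot'],o['time_s'],o['ft_force'])
shot('wrist','w1')
im,P=cloud('w1');q=P.reshape(-1,3)
m=(np.abs(q[:,0]-.618)<.09)&(np.abs(q[:,1]-.154)<.1)
for lo,hi in((.155,.166),(.124,.138)):
    k=q[m&(q[:,2]>lo)&(q[:,2]<hi)]
    print(len(k),np.median(k[:,2]) if len(k) else 0,cv2.minAreaRect((k[:,:2]*1000).astype(np.float32)) if len(k) else 0)
cv2.imwrite('pics/w1b.png',cv2.resize(im[:,:,::-1],(800,600)))
# tray & catches from top image
imt,Pt=cloud('top')
z=np.load('/tmp/top.npz');f=192/np.tan(np.radians(z['c'][0]/2))
def ray(u,v,h):
    d=z['T'][:3,:3]@np.array([(u-z['c'][1])/f,(v-z['c'][2])/f,1]);o=z['T'][:3,3];return (o+d*(h-o[2])/d[2])[:2]
g=lambda x,y,h:np.round(ray(180+(x+.5)/4-.5,150+(y+.5)/4-.5,h),4)
print('tray',[g(*p,.012) for p in((404,258),(583,256),(408,408),(586,403))])
print('tips',g(491,97,.085),g(489,169,.085),'pivots',g(437,47,.088),g(443,199,.088))
E
```

```text
[0.18475399 0.51779699 0.24975818] [[-9.41815817e-01  3.36128678e-01 -6.91262938e-04]
 [ 3.36129276e-01  9.41815194e-01 -1.11846856e-03]
 [ 2.75092580e-04 -1.28574509e-03 -9.99999136e-01]] 0.1 [-0.65611298  0.11488215 -0.31137189]
0 0 0
0 0 0
tray [array([ 0.5009, -0.0843]), array([ 0.5005, -0.2491]), array([ 0.3631, -0.0857]), array([ 0.3657, -0.2492])]
tips [ 0.6428 -0.1598] [ 0.5793 -0.1569] pivots [ 0.6874 -0.1128] [ 0.5534 -0.1158]
```

View pics/w1b.png

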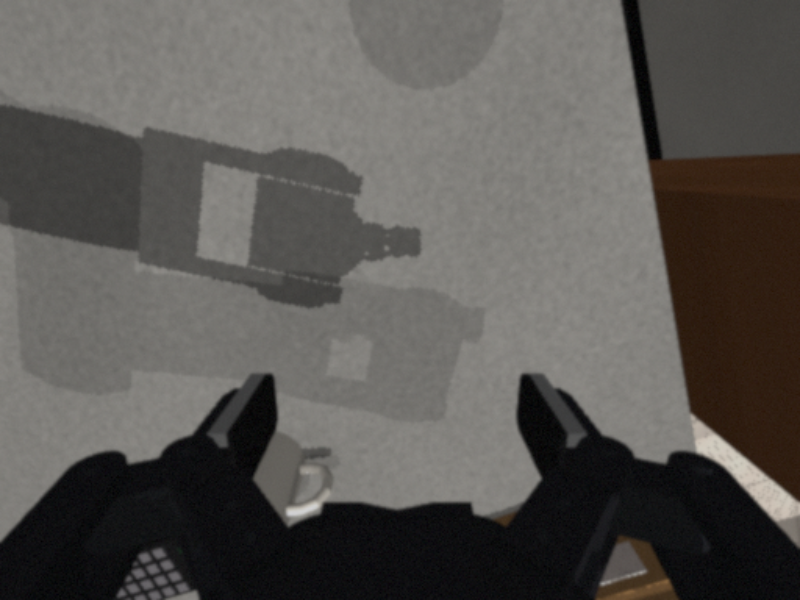

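The rows need all five keys, so the arm has not moved. The wrist view shows only table and the mug. Resending the move with every key.

>>> servo_tool --steps '[{"tx":2.7,"ty":-2.3,"tz":0,"yaw":1.2,"claw":6},{"tx":2.7,"ty":-2.3,"tz":0,"yaw":1.2,"claw":6},{"tx":2.7,"ty":-2.3,"tz":0,"yaw":1.2,"claw":6},{"tx":2.7,"ty":-2.3,"tz":0,"yaw":1.2,"claw":6},{"tx":2.7,"ty":-2.3,"tz":0,"yaw":1.2,"claw":6},{"tx":2.7,"ty":-2.3,"tz":0,"yaw":1.2,"claw":6},{"tx":2.7,"ty":-2.3,"tz":0,"yaw":1.2,"claw":6},{"tx":2.7,"ty":-2.3,"tz":0,"yaw":1.2,"claw":6},{"tx":2.7,"ty":-2.3,"tz":0,"yaw":1.2,"claw":6},{"tx":2.7,"ty":-2.3,"tz":0,"yaw":1.2,"claw":6},{"tx":2.7,"ty":-2.3,"tz":0,"yaw":1.2,"claw":6},{"tx":2.7,"ty":-2.3,"tz":0,"yaw":1.2,"claw":6},{"tx":2.7,"ty":-2.3,"tz":0,"yaw":1.2,"claw":6},{"tx":2.7,"ty":-2.3,"tz":0,"yaw":1.2,"claw":6},{"tx":2.7,"ty":-2.3,"tz":0,"yaw":1.2,"claw":6},{"tx":2.7,"ty":-1.9,"tz":0,"yaw":1.2,"claw":6},{"tx":0,"ty":0,"tz":0,"yaw":0,"claw":6},{"tx":0,"ty":0,"tz":0,"yaw":0,"claw":6}]' --newtons 30

```text
time_s: 1.95
position: [0.6168, 0.1537, 0.2496]
tool_rot: [[-1.0, 0.009, -0.001], [0.009, 1.0, 0.0], [0.001, 0.0, -1.0]]
ft_force: [-0.2, -0.3, -0.5]
grip_width: 0.0603
gripper_force: 0.0
```

```bash
python3 - <<'E'
from h import *
o=env.observe();print(o['position'],o['tool_rot'],o['time_s'],o['ft_force'])
shot('wrist','w2')
im,P=cloud('w2');q=P.reshape(-1,3)
m=(np.abs(q[:,0]-.618)<.09)&(np.abs(q[:,1]-.154)<.1)
for lo,hi in((.155,.166),(.124,.138)):
    k=q[m&(q[:,2]>lo)&(q[:,2]<hi)]
    print(len(k),np.median(k[:,2]) if len(k) else 0,cv2.minAreaRect((k[:,:2]*1000).astype(np.float32)) if len(k) else 0)
cv2.imwrite('pics/w2b.png',cv2.resize(im[:,:,::-1],(800,600)))
E
```

```text
[0.61679045 0.15372103 0.2495917 ] [[-9.99960245e-01  8.79311030e-03 -1.47964241e-03]
 [ 8.79292143e-03  9.99961333e-01  1.34102787e-04]
 [ 1.48076437e-03  1.21087076e-04 -9.99998896e-01]] 1.95 [-0.22643226 -0.34525348 -0.47989509]
581 0.16094699566004003 ((618.917724609375, 153.6547393798828), (23.021778106689453, 22.646663665771484), 71.53974151611328)
13632 0.13112276786093513 ((619.1675415039062, 153.3013916015625), (136.2099151611328, 105.9985122680664), 89.39134216308594)
```

View pics/w2b.png

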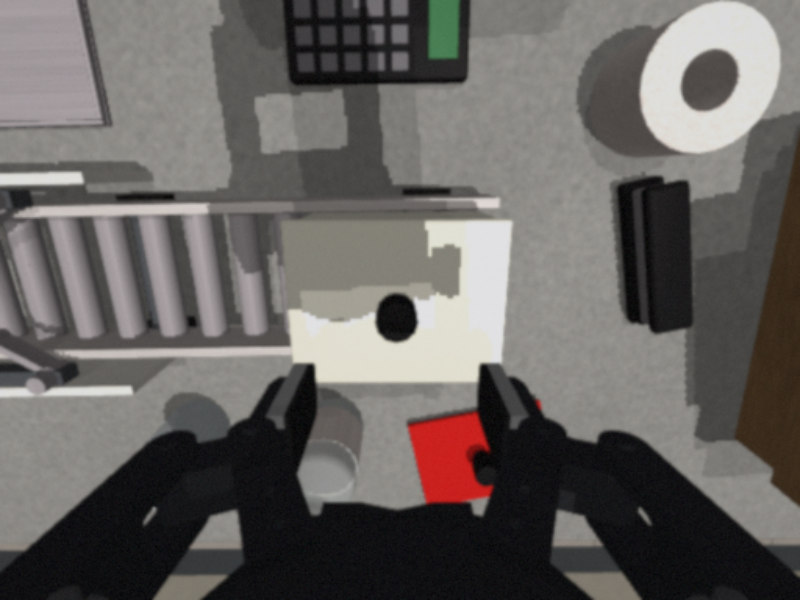

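The wrist view shows the white lid with its black knob at (396,318), between the jaws' y positions. Its centre is at x 0.619, y 0.153, knob top at z 0.161. Lowering and gripping.

>>> servo_tool --steps '[{"tx":0.2,"ty":0,"tz":-1.5,"yaw":0,"claw":6},{"tx":0,"ty":0,"tz":-2,"yaw":0,"claw":6},{"tx":0,"ty":0,"tz":-2,"yaw":0,"claw":6},{"tx":0,"ty":0,"tz":-2,"yaw":0,"claw":6},{"tx":0,"ty":0,"tz":-1.2,"yaw":0,"claw":6},{"tx":0,"ty":0,"tz":-0.9,"yaw":0,"claw":6},{"tx":0,"ty":0,"tz":0,"yaw":0,"claw":5},{"tx":0,"ty":0,"tz":0,"yaw":0,"claw":4},{"tx":0,"ty":0,"tz":0,"yaw":0,"claw":3},{"tx":0,"ty":0,"tz":0,"yaw":0,"claw":2.5},{"tx":0,"ty":0,"tz":0,"yaw":0,"claw":2},{"tx":0,"ty":0,"tz":0,"yaw":0,"claw":1.5},{"tx":0,"ty":0,"tz":0,"yaw":0,"claw":1.5},{"tx":0,"ty":0,"tz":0,"yaw":0,"claw":1.5}]' --newtons 40

```text
time_s: 3.4
position: [0.6192, 0.1539, 0.1552]
tool_rot: [[-1.0, 0.008, 0.002], [0.008, 1.0, -0.0], [-0.002, -0.0, -1.0]]
ft_force: [-0.6, -1.9, 6.7]
grip_width: 0.023
gripper_force: 39.1
```

>>> servo_tool --steps '[{"tx":0,"ty":0,"tz":0.5,"yaw":0,"claw":1.5},{"tx":0,"ty":0,"tz":0.7,"yaw":0,"claw":1.5},{"tx":0,"ty":0,"tz":1,"yaw":0,"claw":1.5},{"tx":0,"ty":0,"tz":1.5,"yaw":0,"claw":1.5},{"tx":0,"ty":0,"tz":2,"yaw":0,"claw":1.5},{"tx":0,"ty":0,"tz":2,"yaw":0,"claw":1.5},{"tx":0,"ty":0,"tz":1,"yaw":0,"claw":1.5},{"tx":0,"ty":0,"tz":0,"yaw":0,"claw":1.5}]'

```text
time_s: 4.2
position: [0.6192, 0.154, 0.2429]
tool_rot: [[-1.0, 0.008, 0.003], [0.008, 1.0, 0.0], [-0.003, 0.0, -1.0]]
ft_force: [-0.1, -0.0, -1.1]
grip_width: 0.0228
gripper_force: 39.2
```

```bash
python3 - <<'E'
from h import *
o=env.observe();print(o['position'],o['ft_force'])
shot('wrist','w3')
im,P=cloud('w3');q=P.reshape(-1,3)
m=(np.abs(q[:,0]-.618)<.09)&(np.abs(q[:,1]-.154)<.1)
k=q[m&(q[:,2]>.2)&(q[:,2]<.235)]
print(np.percentile(k[:,2],[5,50,95]),cv2.minAreaRect((k[:,:2]*1000).astype(np.float32)))
A=np.c_[k[:,:2],np.ones(len(k))];print('tilt',np.linalg.lstsq(A,k[:,2],rcond=None)[0])
k=q[m&(q[:,2]>.1)&(q[:,2]<.128)];print(len(k),np.median(k[:,2]))
cv2.imwrite('pics/w3b.png',cv2.resize(im[:,:,::-1],(800,600)))
E
```

```text
[0.61920945 0.15404962 0.24294223] [-0.09105141 -0.02005487 -1.08085811]
[0.21594993 0.2170052  0.21813871] ((619.6678466796875, 153.5333709716797), (135.95083618164062, 106.32592010498047), 89.51441955566406)
tilt [4.99104681e-03 1.38486898e-05 2.14302117e-01]
1559 0.1207916355450476
```

View pics/w3b.png

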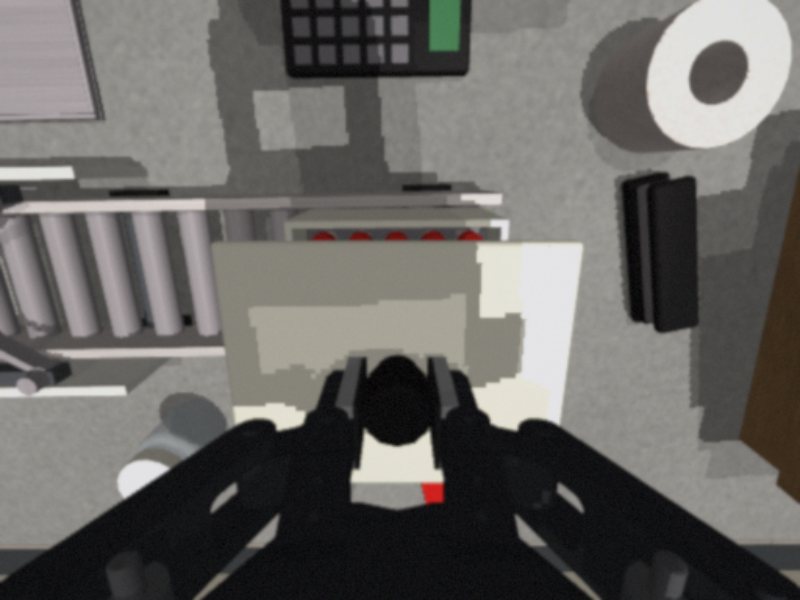

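The wrist view shows the lid hanging level from the knob at (396,400), with the tote and its red caps left in place on the rollers. Carrying it to the tray centre, about (0.4325, -0.167).

>>> servo_tool --steps '[{"tx":-0.5,"ty":-0.9,"tz":0,"yaw":0,"claw":1.5},{"tx":-1,"ty":-1.7,"tz":0,"yaw":0,"claw":1.5},{"tx":-1.2,"ty":-2.1,"tz":0,"yaw":0,"claw":1.5},{"tx":-1.3,"ty":-2.3,"tz":0,"yaw":0,"claw":1.5},{"tx":-1.3,"ty":-2.3,"tz":0,"yaw":0,"claw":1.5},{"tx":-1.4,"ty":-2.3,"tz":0,"yaw":0,"claw":1.5},{"tx":-1.4,"ty":-2.3,"tz":0,"yaw":0,"claw":1.5},{"tx":-1.4,"ty":-2.3,"tz":0,"yaw":0,"claw":1.5},{"tx":-1.4,"ty":-2.3,"tz":0,"yaw":0,"claw":1.5},{"tx":-1.4,"ty":-2.3,"tz":0,"yaw":0,"claw":1.5},{"tx":-1.4,"ty":-2.3,"tz":0,"yaw":0,"claw":1.5},{"tx":-1.3,"ty":-2.3,"tz":0,"yaw":0,"claw":1.5},{"tx":-1.2,"ty":-2.3,"tz":0,"yaw":0,"claw":1.5},{"tx":-1,"ty":-2,"tz":0,"yaw":0,"claw":1.5},{"tx":-1,"ty":-1.5,"tz":0,"yaw":0,"claw":1.5},{"tx":-0.5,"ty":-0.9,"tz":0,"yaw":0,"claw":1.5},{"tx":0,"ty":0,"tz":0,"yaw":0,"claw":1.5},{"tx":0,"ty":0,"tz":0,"yaw":0,"claw":1.5}]'

```text
time_s: 6.05
position: [0.4318, -0.1667, 0.2411]
tool_rot: [[-1.0, 0.008, -0.0], [0.008, 1.0, 0.001], [0.0, 0.001, -1.0]]
ft_force: [0.5, 0.1, -1.7]
grip_width: 0.0229
gripper_force: 39.3
```

>>> servo_tool --steps '[{"tx":0,"ty":0,"tz":-1,"yaw":0,"claw":1.5},{"tx":0,"ty":0,"tz":-2,"yaw":0,"claw":1.5},{"tx":0,"ty":0,"tz":-2.5,"yaw":0,"claw":1.5},{"tx":0,"ty":0,"tz":-2.5,"yaw":0,"claw":1.5},{"tx":0,"ty":0,"tz":-2.5,"yaw":0,"claw":1.5},{"tx":0,"ty":0,"tz":-2,"yaw":0,"claw":1.5},{"tx":0,"ty":0,"tz":-1.5,"yaw":0,"claw":1.5},{"tx":0,"ty":0,"tz":-1,"yaw":0,"claw":1.5},{"tx":0,"ty":0,"tz":-1,"yaw":0,"claw":1.5},{"tx":0,"ty":0,"tz":0,"yaw":0,"claw":1.5},{"tx":0,"ty":0,"tz":0,"yaw":0,"claw":1.5}]'

```text
time_s: 7.15
position: [0.4321, -0.167, 0.0815]
tool_rot: [[-1.0, 0.008, 0.0], [0.008, 1.0, -0.0], [-0.0, -0.0, -1.0]]
ft_force: [0.2, 0.5, -0.8]
grip_width: 0.0227
gripper_force: 39.3
```

```bash
python3 - <<'E'
from h import *
shot('wrist','w4')
im,P=cloud('w4');q=P.reshape(-1,3)
m=(np.abs(q[:,0]-.4325)<.09)&(np.abs(q[:,1]+.167)<.11)
k=q[m&(q[:,2]>.045)&(q[:,2]<.075)];print(np.median(k[:,2]),cv2.minAreaRect((k[:,:2]*1000).astype(np.float32)))
cv2.imwrite('pics/w4b.png',cv2.resize(im[:,:,::-1],(800,600)))
E
```

```text
0.05731005981968884 ((432.82757568359375, -167.54432678222656), (135.6718292236328, 106.38269805908203), 89.7850570678711)
```

View pics/w4b.png

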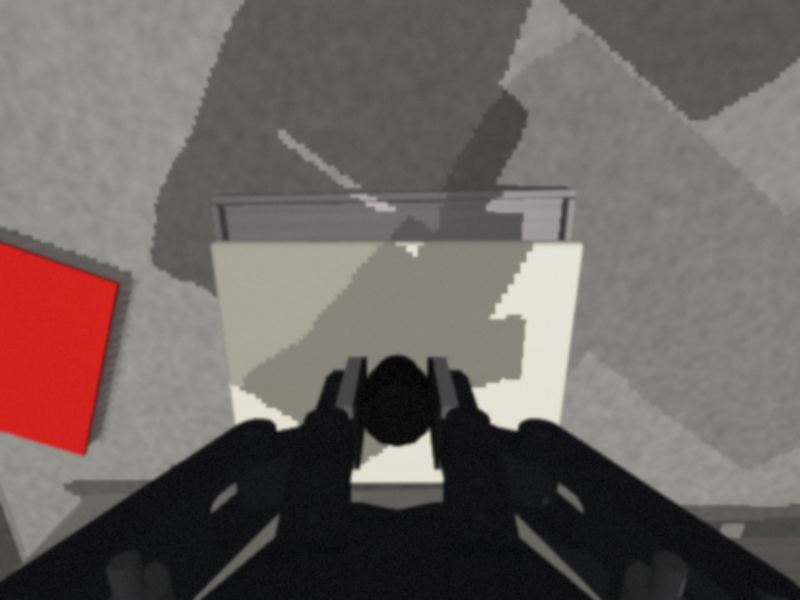

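The wrist view shows the tray lip from (213,197) to (575,190), parallel to the lid and centred on it within a few mm. Lowering.

>>> servo_tool --steps '[{"tx":0,"ty":0,"tz":-1,"yaw":0,"claw":1.5},{"tx":0,"ty":0,"tz":-1,"yaw":0,"claw":1.5},{"tx":0,"ty":0,"tz":-1,"yaw":0,"claw":1.5},{"tx":0,"ty":0,"tz":-0.5,"yaw":0,"claw":1.5},{"tx":0,"ty":0,"tz":-0.3,"yaw":0,"claw":1.5},{"tx":0,"ty":0,"tz":-0.2,"yaw":0,"claw":1.5},{"tx":0,"ty":0,"tz":0,"yaw":0,"claw":1.5},{"tx":0,"ty":0,"tz":0,"yaw":0,"claw":1.5}]'

```text
time_s: 8.0
position: [0.432, -0.1671, 0.0415]
tool_rot: [[-1.0, 0.008, 0.0], [0.008, 1.0, -0.0], [-0.0, -0.0, -1.0]]
ft_force: [-0.3, -0.3, -1.5]
grip_width: 0.0227
gripper_force: 39.3
```

>>> servo_tool --steps '[{"tx":0,"ty":0,"tz":-0.2,"yaw":0,"claw":1.5},{"tx":0,"ty":0,"tz":0,"yaw":0,"claw":1.5},{"tx":0,"ty":0,"tz":0,"yaw":0,"claw":1.5}]'

```text
time_s: 8.3
position: [0.4319, -0.167, 0.0394]
tool_rot: [[-1.0, 0.008, 0.0], [0.008, 1.0, -0.0], [-0.0, -0.0, -1.0]]
ft_force: [0.2, 0.3, -1.2]
grip_width: 0.0227
gripper_force: 39.3
```

>>> servo_tool --steps '[{"tx":0,"ty":0,"tz":-0.1,"yaw":0,"claw":1.5},{"tx":0,"ty":0,"tz":-0.1,"yaw":0,"claw":1.5},{"tx":0,"ty":0,"tz":0,"yaw":0,"claw":1.5}]'

```text
time_s: 8.6
position: [0.4319, -0.167, 0.0391]
tool_rot: [[-1.0, 0.007, 0.001], [0.007, 1.0, -0.001], [-0.001, -0.001, -1.0]]
ft_force: [-6.8, 3.7, 25.9]
grip_width: 0.0226
gripper_force: 41.8
```

The lid is on the tray floor (26 N). I'll ease off, then open.

>>> servo_tool --steps '[{"tx":0,"ty":0,"tz":0.15,"yaw":0,"claw":1.5},{"tx":0,"ty":0,"tz":0,"yaw":0,"claw":2.5},{"tx":0,"ty":0,"tz":0,"yaw":0,"claw":3.5},{"tx":0,"ty":0,"tz":0,"yaw":0,"claw":4.5},{"tx":0,"ty":0,"tz":0,"yaw":0,"claw":5.5},{"tx":0,"ty":0,"tz":0,"yaw":0,"claw":6},{"tx":0,"ty":0,"tz":1,"yaw":0,"claw":6},{"tx":0,"ty":0,"tz":2,"yaw":0,"claw":6},{"tx":0,"ty":0,"tz":3,"yaw":0,"claw":6},{"tx":0,"ty":0,"tz":4,"yaw":0,"claw":6},{"tx":0,"ty":0,"tz":4,"yaw":0,"claw":6},{"tx":0,"ty":0,"tz":4,"yaw":0,"claw":6},{"tx":0,"ty":0,"tz":2,"yaw":0,"claw":6},{"tx":0,"ty":0,"tz":0,"yaw":0,"claw":6}]'

```text
time_s: 10.0
position: [0.4325, -0.1674, 0.2422]
tool_rot: [[-1.0, 0.008, 0.005], [0.008, 1.0, -0.004], [-0.005, -0.004, -1.0]]
ft_force: [0.3, -0.2, 1.0]
grip_width: 0.0601
gripper_force: 0.0
```

```bash
python3 - <<'E'
from h import *
shot('wrist','w5')
im,P=cloud('w5');q=P.reshape(-1,3)
m=(np.abs(q[:,0]-.4325)<.09)&(np.abs(q[:,1]+.167)<.11)
k=q[m&(q[:,2]>.013)&(q[:,2]<.022)];print(np.median(k[:,2]),cv2.minAreaRect((k[:,:2]*1000).astype(np.float32)))
A=np.c_[k[:,:2],np.ones(len(k))];print('tilt',np.linalg.lstsq(A,k[:,2],rcond=None)[0])
shot('top','t5');im,P=cloud('t5')
q=P.reshape(-1,3);m=(np.abs(q[:,0]-.6195)<.075)&(np.abs(q[:,1]-.153)<.1);k=q[m&(q[:,2]>.12)&(q[:,2]<.13)];print('rim',cv2.minAreaRect((k[:,:2]*1000).astype(np.float32)))
cv2.imwrite('pics/w5b.png',cv2.resize(cv2.imread('pics/w5.png'),(800,600)))
E
```

```text
0.013431034268854808 ((430.9991455078125, -166.4783172607422), (134.0191650390625, 104.40748596191406), 89.62237548828125)
tilt [-0.00171037  0.00041349  0.01431388]
rim ((618.198974609375, 154.27886962890625), (100.1278076171875, 129.14964294433594), 1.4009219408035278)
```

View pics/w5b.png

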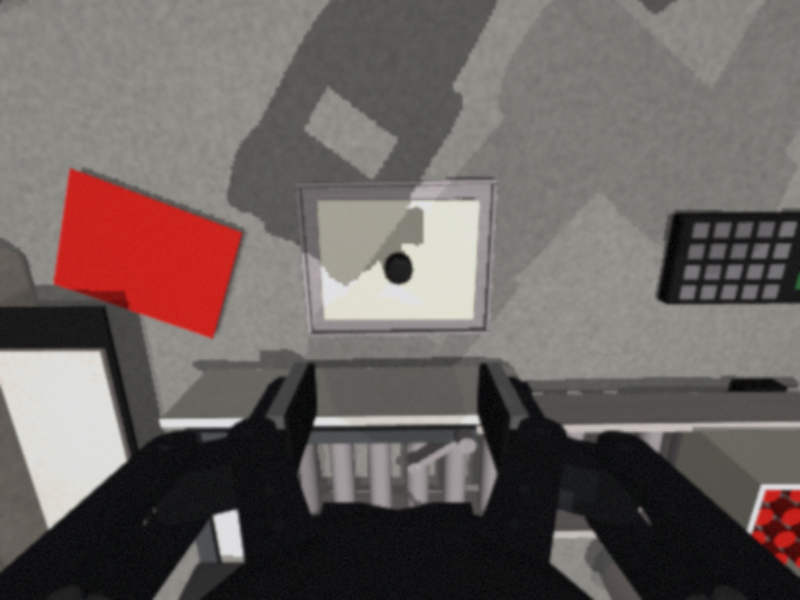

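The lid lies flat in the tray: plate top at z 0.0135, tilt about 0.002, knob at (398,267), and a clear margin all round. The tote has not moved. Next I'll go behind it with the jaws shut, turned so the flat finger sides push.

>>> servo_tool --steps '[{"tx":1,"ty":2.4,"tz":0,"yaw":-5,"claw":5},{"tx":1,"ty":2.4,"tz":0,"yaw":-5,"claw":4},{"tx":1,"ty":2.4,"tz":0,"yaw":-5,"claw":3},{"tx":1,"ty":2.4,"tz":0,"yaw":-5,"claw":2},{"tx":1,"ty":2.4,"tz":0,"yaw":-5,"claw":1},{"tx":1,"ty":2.4,"tz":0,"yaw":-5,"claw":0},{"tx":1,"ty":2.4,"tz":0,"yaw":-5,"claw":0},{"tx":1,"ty":2.4,"tz":0,"yaw":-5,"claw":0},{"tx":1,"ty":2.4,"tz":0,"yaw":-5,"claw":0},{"tx":1,"ty":2.4,"tz":0,"yaw":-5,"claw":0},{"tx":1,"ty":2.4,"tz":0,"yaw":-5,"claw":0},{"tx":1,"ty":2.4,"tz":0,"yaw":-5,"claw":0},{"tx":1,"ty":2.4,"tz":0,"yaw":-5,"claw":0},{"tx":1,"ty":2.4,"tz":0,"yaw":-5,"claw":0},{"tx":1,"ty":2.4,"tz":0,"yaw":-5,"claw":0},{"tx":1,"ty":2.4,"tz":0,"yaw":-5,"claw":0},{"tx":1,"ty":2.4,"tz":0,"yaw":-5,"claw":0},{"tx":1,"ty":2.4,"tz":0,"yaw":-4.5,"claw":0},{"tx":0.5,"ty":0,"tz":0,"yaw":0,"claw":0},{"tx":0,"ty":0,"tz":0,"yaw":0,"claw":0}]'

```text
time_s: 12.1
position: [0.6169, 0.2648, 0.2369]
tool_rot: [[-0.003, 1.0, -0.003], [1.0, 0.003, -0.001], [-0.001, -0.003, -1.0]]
ft_force: [0.8, 0.0, -0.4]
grip_width: -0.0002
gripper_force: 0.0
```

>>> servo_tool --steps '[{"tx":0,"ty":0,"tz":-1.5,"yaw":0,"claw":0},{"tx":0,"ty":0,"tz":-2.5,"yaw":0,"claw":0},{"tx":0,"ty":0,"tz":-3,"yaw":0,"claw":0},{"tx":0,"ty":0,"tz":-3,"yaw":0,"claw":0},{"tx":0,"ty":0,"tz":-2.5,"yaw":0,"claw":0},{"tx":0,"ty":0,"tz":-2,"yaw":0,"claw":0},{"tx":0,"ty":0,"tz":-0.9,"yaw":0,"claw":0},{"tx":0,"ty":0,"tz":0,"yaw":0,"claw":0}]'

```text
time_s: 12.9
position: [0.6163, 0.2641, 0.0837]
tool_rot: [[-0.001, 1.0, -0.003], [1.0, 0.001, -0.001], [-0.001, -0.003, -1.0]]
ft_force: [-0.7, -0.3, -0.2]
grip_width: 0.0
gripper_force: 0.0
```

>>> servo_tool --steps '[{"tx":0.2,"ty":-1,"tz":0.3,"yaw":0,"claw":0},{"tx":0,"ty":-1,"tz":0,"yaw":0,"claw":0},{"tx":0,"ty":-0.5,"tz":0,"yaw":0,"claw":0},{"tx":0,"ty":-0.4,"tz":0,"yaw":0,"claw":0},{"tx":0,"ty":-0.4,"tz":0,"yaw":0,"claw":0},{"tx":0,"ty":-0.4,"tz":0,"yaw":0,"claw":0},{"tx":0,"ty":-0.5,"tz":0,"yaw":0,"claw":0},{"tx":0,"ty":-0.6,"tz":0,"yaw":0,"claw":0}]'

```text
time_s: 13.7
position: [0.6188, 0.2169, 0.0879]
tool_rot: [[-0.001, 1.0, 0.0], [1.0, 0.001, 0.0], [0.0, 0.0, -1.0]]
ft_force: [0.3, 0.9, -0.1]
grip_width: 0.0
gripper_force: 0.0
```

>>> servo_tool --steps '[{"tx":0.01,"ty":-0.8,"tz":0,"yaw":0,"claw":0},{"tx":0.01,"ty":-1,"tz":0,"yaw":0,"claw":0},{"tx":0.01,"ty":-1.1,"tz":0,"yaw":0,"claw":0},{"tx":0.01,"ty":-1.2,"tz":0,"yaw":0,"claw":0},{"tx":0.01,"ty":-1.2,"tz":0,"yaw":0,"claw":0},{"tx":0.01,"ty":-1.2,"tz":0,"yaw":0,"claw":0},{"tx":0.01,"ty":-1.2,"tz":0,"yaw":0,"claw":0},{"tx":0.01,"ty":-1.2,"tz":0,"yaw":0,"claw":0},{"tx":0.01,"ty":-1.2,"tz":0,"yaw":0,"claw":0},{"tx":0.01,"ty":-1.2,"tz":0,"yaw":0,"claw":0},{"tx":0.01,"ty":-1.2,"tz":0,"yaw":0,"claw":0},{"tx":0.01,"ty":-1.2,"tz":0,"yaw":0,"claw":0},{"tx":0.01,"ty":-1.2,"tz":0,"yaw":0,"claw":0},{"tx":0.01,"ty":-1.1,"tz":0,"yaw":0,"claw":0},{"tx":0.01,"ty":-1,"tz":0,"yaw":0,"claw":0},{"tx":0.01,"ty":-0.9,"tz":0,"yaw":0,"claw":0},{"tx":0.01,"ty":-0.8,"tz":0,"yaw":0,"claw":0},{"tx":0.01,"ty":-0.7,"tz":0,"yaw":0,"claw":0},{"tx":0.01,"ty":-0.6,"tz":0,"yaw":0,"claw":0},{"tx":0.01,"ty":-0.5,"tz":0,"yaw":0,"claw":0}]'

```text
time_s: 15.7
position: [0.6207, 0.0117, 0.0878]
tool_rot: [[-0.001, 1.0, -0.0], [1.0, 0.001, 0.0], [0.0, -0.0, -1.0]]
ft_force: [-0.3, 3.4, 0.8]
grip_width: -0.0
gripper_force: 0.0
```

>>> servo_tool --steps '[{"tx":0.01,"ty":-0.5,"tz":0,"yaw":0,"claw":0},{"tx":0.01,"ty":-0.5,"tz":0,"yaw":0,"claw":0},{"tx":0.01,"ty":-0.5,"tz":0,"yaw":0,"claw":0},{"tx":0.01,"ty":-0.5,"tz":0,"yaw":0,"claw":0}]'

```text
time_s: 16.1
position: [0.6211, -0.0082, 0.0877]
tool_rot: [[-0.001, 1.0, -0.001], [1.0, 0.001, 0.0], [0.0, -0.001, -1.0]]
ft_force: [-2.2, 3.0, 0.1]
grip_width: -0.0003
gripper_force: 0.0
```

Now a steady push through the catches to just before the expected bumper contact (TCP y about -0.14).

>>> servo_tool --steps '[{"tx":0.01,"ty":-0.6,"tz":0,"yaw":0,"claw":0},{"tx":0.01,"ty":-0.6,"tz":0,"yaw":0,"claw":0},{"tx":0.01,"ty":-0.6,"tz":0,"yaw":0,"claw":0},{"tx":0.01,"ty":-0.6,"tz":0,"yaw":0,"claw":0},{"tx":0.01,"ty":-0.6,"tz":0,"yaw":0,"claw":0},{"tx":0.01,"ty":-0.6,"tz":0,"yaw":0,"claw":0},{"tx":0.01,"ty":-0.6,"tz":0,"yaw":0,"claw":0},{"tx":0.01,"ty":-0.6,"tz":0,"yaw":0,"claw":0},{"tx":0.01,"ty":-0.6,"tz":0,"yaw":0,"claw":0},{"tx":0.01,"ty":-0.6,"tz":0,"yaw":0,"claw":0}]'

```text
time_s: 17.1
position: [0.6223, -0.0685, 0.0878]
tool_rot: [[-0.001, 1.0, -0.0], [1.0, 0.001, -0.0], [-0.0, -0.0, -1.0]]
ft_force: [-1.4, 2.2, 0.0]
grip_width: -0.0
gripper_force: 0.0
```

>>> servo_tool --steps '[{"tx":0.01,"ty":-0.6,"tz":0,"yaw":0,"claw":0},{"tx":0.01,"ty":-0.6,"tz":0,"yaw":0,"claw":0},{"tx":0.01,"ty":-0.6,"tz":0,"yaw":0,"claw":0},{"tx":0.01,"ty":-0.6,"tz":0,"yaw":0,"claw":0},{"tx":0.01,"ty":-0.6,"tz":0,"yaw":0,"claw":0},{"tx":0.01,"ty":-0.5,"tz":0,"yaw":0,"claw":0},{"tx":0.01,"ty":-0.5,"tz":0,"yaw":0,"claw":0},{"tx":0.01,"ty":-0.5,"tz":0,"yaw":0,"claw":0},{"tx":0.01,"ty":-0.5,"tz":0,"yaw":0,"claw":0}]'

```text
time_s: 18.0
position: [0.6231, -0.1184, 0.0878]
tool_rot: [[-0.001, 1.0, -0.0], [1.0, 0.001, 0.0], [0.0, -0.0, -1.0]]
ft_force: [-1.3, 2.8, -0.3]
grip_width: -0.0002
gripper_force: 0.0
```

>>> servo_tool --steps '[{"tx":0,"ty":-0.4,"tz":0,"yaw":0,"claw":0},{"tx":0,"ty":-0.3,"tz":0,"yaw":0,"claw":0},{"tx":0,"ty":-0.3,"tz":0,"yaw":0,"claw":0}]'

```text
time_s: 18.3
position: [0.6232, -0.1282, 0.0878]
tool_rot: [[-0.001, 1.0, 0.0], [1.0, 0.001, -0.0], [-0.0, 0.0, -1.0]]
ft_force: [0.5, 2.7, 0.4]
grip_width: 0.0004
gripper_force: 0.0
```

>>> servo_tool --steps '[{"tx":0,"ty":-0.3,"tz":0,"yaw":0,"claw":0},{"tx":0,"ty":-0.3,"tz":0,"yaw":0,"claw":0}]'

```text
time_s: 18.5
position: [0.6233, -0.1342, 0.0879]
tool_rot: [[-0.001, 1.0, 0.0], [1.0, 0.001, -0.0], [-0.0, 0.0, -1.0]]
ft_force: [0.4, 1.9, -0.3]
grip_width: 0.0001
gripper_force: 0.0
```

>>> servo_tool --steps '[{"tx":0,"ty":-0.2,"tz":0,"yaw":0,"claw":0},{"tx":0,"ty":-0.2,"tz":0,"yaw":0,"claw":0}]'

```text
time_s: 18.7
position: [0.6233, -0.1382, 0.0879]
tool_rot: [[-0.001, 1.0, 0.0], [1.0, 0.001, -0.0], [-0.0, 0.0, -1.0]]
ft_force: [1.1, 2.3, 0.1]
grip_width: -0.0004
gripper_force: 0.0
```

>>> servo_tool --steps '[{"tx":0,"ty":-0.2,"tz":0,"yaw":0,"claw":0},{"tx":0,"ty":-0.2,"tz":0,"yaw":0,"claw":0}]'

```text
time_s: 18.9
position: [0.6232, -0.1416, 0.0879]
tool_rot: [[-0.001, 1.0, 0.0], [1.0, 0.001, 0.001], [0.001, 0.0, -1.0]]
ft_force: [0.0, 6.8, 0.4]
grip_width: 0.0002
gripper_force: 0.0
```

>>> servo_tool --steps '[{"tx":0,"ty":-0.2,"tz":0,"yaw":0,"claw":0},{"tx":0,"ty":-0.2,"tz":0,"yaw":0,"claw":0}]'

```text
time_s: 19.1
position: [0.6232, -0.1451, 0.0879]
tool_rot: [[-0.002, 1.0, -0.0], [1.0, 0.002, 0.002], [0.002, -0.0, -1.0]]
ft_force: [0.7, 7.9, 1.8]
grip_width: -0.0001
gripper_force: 0.0
```

The bumper was felt at TCP y about -0.140, so the catches should close near -0.154, and the hard stop is near -0.166. I'll ease on in small steps.

>>> servo_tool --steps '[{"tx":0,"ty":-0.2,"tz":0,"yaw":0,"claw":0},{"tx":0,"ty":-0.2,"tz":0,"yaw":0,"claw":0},{"tx":0,"ty":-0.2,"tz":0,"yaw":0,"claw":0}]'

```text
time_s: 19.4
position: [0.6231, -0.1506, 0.0879]
tool_rot: [[-0.002, 1.0, -0.0], [1.0, 0.002, 0.002], [0.002, -0.0, -1.0]]
ft_force: [0.1, 9.8, 2.1]
grip_width: -0.0003
gripper_force: 0.0
```

>>> servo_tool --steps '[{"tx":0,"ty":-0.2,"tz":0,"yaw":0,"claw":0},{"tx":0,"ty":-0.2,"tz":0,"yaw":0,"claw":0}]'

```text
time_s: 19.6
position: [0.6231, -0.1545, 0.0879]
tool_rot: [[-0.002, 1.0, -0.0], [1.0, 0.002, 0.002], [0.002, -0.0, -1.0]]
ft_force: [0.3, 10.2, 1.4]
grip_width: 0.0001
gripper_force: 0.0
```

>>> servo_tool --steps '[{"tx":0,"ty":-0.2,"tz":0,"yaw":0,"claw":0},{"tx":0,"ty":-0.1,"tz":0,"yaw":0,"claw":0},{"tx":0,"ty":0,"tz":0,"yaw":0,"claw":0}]'

```text
time_s: 19.9
position: [0.6232, -0.1574, 0.0878]
tool_rot: [[-0.002, 1.0, -0.0], [1.0, 0.002, 0.002], [0.002, -0.0, -1.0]]
ft_force: [0.2, 10.0, 1.3]
grip_width: -0.0
gripper_force: 0.0
```

The force has stopped rising, so the catch drag is gone and it probably snapped. Pushing 2 mm more, then backing off slowly.

>>> servo_tool --steps '[{"tx":0,"ty":-0.2,"tz":0,"yaw":0,"claw":0},{"tx":0,"ty":0,"tz":0,"yaw":0,"claw":0},{"tx":0,"ty":0,"tz":0,"yaw":0,"claw":0}]'

```text
time_s: 20.2
position: [0.6231, -0.1593, 0.0879]
tool_rot: [[-0.002, 1.0, -0.0], [1.0, 0.002, 0.002], [0.002, -0.0, -1.0]]
ft_force: [-0.2, 10.3, 2.9]
grip_width: 0.0002
gripper_force: 0.0
```

>>> servo_tool --steps '[{"tx":0,"ty":0.2,"tz":0,"yaw":0,"claw":0},{"tx":0,"ty":0.2,"tz":0,"yaw":0,"claw":0},{"tx":0,"ty":0.2,"tz":0,"yaw":0,"claw":0}]'

```text
time_s: 20.5
position: [0.6231, -0.1539, 0.0879]
tool_rot: [[-0.002, 1.0, -0.0], [1.0, 0.002, 0.002], [0.002, -0.0, -1.0]]
ft_force: [-0.5, 6.5, 1.0]
grip_width: -0.0003
gripper_force: 0.0
```

>>> servo_tool --steps '[{"tx":0,"ty":0.2,"tz":0,"yaw":0,"claw":0},{"tx":0,"ty":0.2,"tz":0,"yaw":0,"claw":0},{"tx":0,"ty":0.2,"tz":0,"yaw":0,"claw":0}]'

```text
time_s: 20.8
position: [0.6231, -0.1482, 0.0879]
tool_rot: [[-0.002, 1.0, -0.0], [1.0, 0.002, 0.001], [0.001, -0.0, -1.0]]
ft_force: [-0.8, 5.0, 0.2]
grip_width: -0.0001
gripper_force: 0.0
```

>>> servo_tool --steps '[{"tx":0,"ty":0.2,"tz":0,"yaw":0,"claw":0},{"tx":0,"ty":0.1,"tz":0,"yaw":0,"claw":0}]'

```text
time_s: 21.0
position: [0.6232, -0.1462, 0.0879]
tool_rot: [[-0.001, 1.0, 0.0], [1.0, 0.001, -0.001], [-0.001, 0.0, -1.0]]
ft_force: [0.5, -0.1, 0.1]
grip_width: 0.0003
gripper_force: 0.0
```

>>> servo_tool --steps '[{"tx":0,"ty":0.2,"tz":0,"yaw":0,"claw":0},{"tx":0,"ty":0.2,"tz":0,"yaw":0,"claw":0}]'

```text
time_s: 21.2
position: [0.6232, -0.1423, 0.0878]
tool_rot: [[-0.001, 1.0, 0.0], [1.0, 0.001, -0.0], [-0.0, 0.0, -1.0]]
ft_force: [-0.5, -0.8, -0.8]
grip_width: 0.0003
gripper_force: 0.0
```

The load dropped from 5 N to 0 at TCP y about -0.147, before the bumper was fully relaxed, so the catches hold the tote. Retreating between the catches, then up.

>>> servo_tool --steps '[{"tx":0,"ty":0.5,"tz":0,"yaw":0,"claw":0},{"tx":0,"ty":1,"tz":0,"yaw":0,"claw":0},{"tx":0,"ty":1.5,"tz":0,"yaw":0,"claw":0},{"tx":0,"ty":1.5,"tz":0,"yaw":0,"claw":0},{"tx":0,"ty":1.5,"tz":1,"yaw":0,"claw":0},{"tx":0,"ty":1.5,"tz":2,"yaw":0,"claw":0},{"tx":0,"ty":1.5,"tz":3,"yaw":0,"claw":0},{"tx":0,"ty":1,"tz":4,"yaw":0,"claw":0},{"tx":0,"ty":1,"tz":4,"yaw":0,"claw":0},{"tx":0,"ty":1,"tz":4,"yaw":0,"claw":0},{"tx":0,"ty":0,"tz":2,"yaw":0,"claw":0},{"tx":0,"ty":0,"tz":0,"yaw":0,"claw":0},{"tx":0,"ty":0,"tz":0,"yaw":0,"claw":0}]'

```text
time_s: 22.5
position: [0.6228, -0.0212, 0.2878]
tool_rot: [[-0.002, 1.0, -0.0], [1.0, 0.002, 0.0], [0.0, -0.0, -1.0]]
ft_force: [0.2, 0.1, -0.9]
grip_width: -0.0001
gripper_force: 0.0
```

```bash
python3 - <<'E'
from h import *
o=env.observe();print(o['position'],o['time_s'])
shot('wrist','w6');im,P=cloud('w6')
q=P.reshape(-1,3);k=q[(abs(q[:,0]-.622)<.058)&(q[:,2]>.12)&(q[:,2]<.13)]
if len(k):print('rim max y',np.percentile(k[:,1],[50,98,99.5]),np.median(k[:,2]))
shot('top','t6')
a=cv2.imread('pics/top.png')*0
b=cv2.imread('pics/t6.png')[110:270,150:390]
w=cv2.resize(cv2.imread('pics/w6.png'),(373,280))
cv2.imwrite('pics/fin.png',np.vstack([cv2.resize(b,(480,320),interpolation=cv2.INTER_CUBIC),np.hstack([w,np.zeros((280,107,3),np.uint8)])]))
E
```

```text
[ 0.62282273 -0.02119499  0.28777063] 22.5
```

View pics/fin.png

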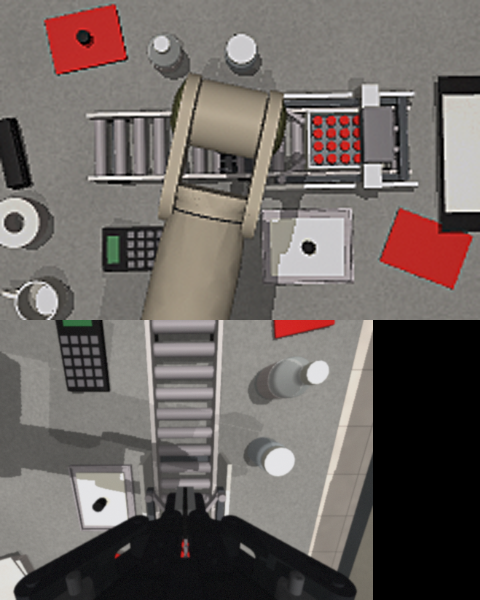

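The top view shows the tote under the bridge with its rear end at (307,138) and the catch arms at its back corners. The lid lies in the tray at (308,248), and the other things have not moved. Handing in.

```bash
python3 -c "
from rig import env
print(env.close_job())"
```

```text
the job is handed in; nothing more can be done
None
```

The job is handed in at about 22.5 s: the lid lies flat in the steel tray, and the tote is under the bridge, held by the spring catches against the bumper (push peaked at about 10 N), with the other things where they were.

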